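# Square up and complete a stack of lidded food tubs

## Task

The middle food tub (orange lid) stands crooked on the big grey-lidded tub: it is too wide to grip, so nudge it sideways until its four corner feet drop into the four recesses of the lid below. Then gently set the small blue-lidded tub on top, squarely, with its own feet down in the four recesses of the orange lid. Leave the big tub about where it stands, tip nothing over, do not lift the middle tub, and do not disturb the other things around.

Things in the scene. Friction and masses are not known exactly. Their poses are not given: they have to be found in the camera images.
- bottom_tub_lid (a point): Centre of the top face of the big bottom tub's grey lid. Tub 170 (x) x 150 (y) x 60 mm high (lid top 60 above the worktop), white, loose, 0.95 kg. The flat lid has four square recesses 16 mm wide, 5 deep, centred at x = +-48, y = +-38 mm from this point. z up, x along the 170 mm side; yaw varies.
- middle_tub_center (a point): Centre (half-way up) of the orange-lidded tub, 130 (x) x 110 (y) x 56 mm with feet, about 0.35 kg. Feet 6 mm high at x = +-48, y = +-38. It starts on the grey lid, up to 17 mm off centre each way, turned 0.2 to 0.4 rad. Feet home: this point is 23 mm straight above bottom_tub_lid, axes parallel (or half a turn); feet on the flat: 28 mm. z up, x along the 130 mm side.
- middle_tub_lid (a point): Centre of the top of the orange lid, 28 mm above middle_tub_center, same axes. The lid has four square recesses 16 mm wide and 5 mm deep centred at x = +-28, y = +-18 mm from this point.
- small_tub_center (a point): Centre (half-way up) of the small blue-lidded tub: 84 (x) x 62 (y) x 50 mm with feet; straight sides, lid flush, about 0.18 kg. Feet 6 mm high at x = +-28, y = +-18. Grip it across its 62 mm (y). It starts on the worktop at the robot's right, in one of three places. Feet home: this point is 20 mm above middle_tub_lid (25 with feet on the flat). z up, x along the 84 mm side.
- bottom_tub: The big grey-lidded tub; origin at the centre of its underside on the worktop, axes as bottom_tub_lid.
- middle_tub: The orange-lidded tub; origin 28 mm below its centre, in the plane of its feet's tips. Its lid (top 10 mm) is the full 130 x 110; the body below is 2 mm smaller on every side. Its feet, like the small tub's, are domed: balls of 14 mm diameter.
- small_tub: The blue-lidded tub; origin at the centre of the plane of its feet's tips, 25 mm below its centre.
- green_tub_center (a point): Bystander: centre of a small tub with a green lid and no feet, 84 (x) x 62 (y) x 48 mm. Leave it alone. It, the cream and pink bottle and the small tub swap places from run to run.
- cream_bottle_center (a point): Bystander: centre of a slender cream bottle with a pink pattern, 37 mm across, 118 mm high, right of the stack.
- timer_center (a point): Bystander: centre of a round red kitchen timer, 68 mm across, 53 mm high, left of the stack.
- pink_bottle_center (a point): Bystander: centre of a small pink bottle with a white nozzle, 32 mm across, 87 mm high, left of the stack.
- tall_bottle_center (a point): Bystander: centre of a slender cream and green bottle, 37 mm across, 118 mm high, behind the stack on the left.
- carton_center (a point): Bystander: centre of a white carton 38 x 58 x 86 mm, left of the stack, towards the robot.
Mind the look-alikes: they are no part of the job. Leave any brown or yellow look-alike of the small_tub alone.

How it is judged:
By the outcome, as a careful person would: the job done as asked, in the order asked, and still so for the second after the job is handed in, with the robot touching nothing.
It also fails if it takes over 72 s, if anything falls off the work surface, if the arm or the gripper's body presses on something with over 40 N, if the wrist force passes 120 N, or if a joint passes its speed limit or range.

## Robot

A 6-joint arm with a two-finger parallel gripper is mounted at the origin on a cart in front of the work surface, level with it; the furniture and walls round the work are solid. World frame = base frame: x ahead of the robot, y to its left, z up, the work surface at z = 0. Lengths are in m, angles in rad, forces in N, time in s.
With the tool pointing down it reaches from about 0.35 to 0.975 m from the base axis. Payload 4.9 kg.
Tool frame: the origin (TCP) lies midway between the tips of the shut fingers; the grasp point (between the pads) lies ctrl.tcp_to_grasp behind it (ctrl.tcp_to_grasp is the distance from the TCP to the grasp point, in m); z points along the fingers, y is the direction in which the jaws open and shut (so a half turn about z gives the same grasp; the last joint's range is limited). The gripper opens to 85 mm and grips with 20 to 120 N. Pads are 22 mm wide; open, the fingers measure 114 mm over their backs; the gripper's body (76 mm by 85 mm) begins 54 mm behind the grasp point. The pads swing forward as they close: fully open they stand 13 mm farther back than shut.
Start: joints at [1.215, 0.053, 1.613, -0, 1.476, -0.119], TCP at [0.147, 0.608, 0.231] pointing down, gripper open.
Joint ranges: [-3.01, 3.01], [-1.01, 2.22], [0.06, 2.58], [-1.02, 4.17], [0.09, 2.62], [-3.14, 3.14]. Speed limits (rad/s): [2.57, 2.57, 3.14, 3.14, 3.14, 3.14].

## Interface

Orientations are given as a rotation vector (axis times angle).
In Python, from station import ctrl, get_image, calibration, finish_job, models gives the robot as it stands.
- The arm moves only by the shell command python3 -m creep 'ROWS' [FORCE]. ROWS is JSON, a list of rows, each a list of 7 numbers: the opening, from 0 (shut) to 1 (fully open), then the shift along the tool's x, y, z in m, then the turn, a rotation vector about the tool's x, y, z in degrees. A call has 1 to 20 rows; each row shifts and turns the commanded pose from where the row before left it, along the tool's axes as they then stand; what a row does not reach is not made up. A row lasts 1/10 s, in which the tool goes at most 50 mm and 8.59 degrees, less where a joint would pass 70% of its speed; a pose out of reach is approached as far as the arm can. A call with a gripper value outside its range is refused whole. The fingers move at their own pace and stop on an object; FORCE is the grip in N (left out, the last holds). Time passes only in rows, so rows that do not move let the fingers close. It gives the time, the measured TCP pose, the force and the opening at its end, in the units of the state.
- ctrl.get_obs(): the state, without advancing time (a new reading comes with each control period).
- get_image(name): name is "scene" or "top"; returns the picture (384x512x3 uint8, red, green, blue); there is no depth.
- calibration(name): a dict with "mtx" (3x3 intrinsics, pixels), "R" (3x3) and "t" (3): a world point X has camera coordinates R X + t. Camera axes: x right, y down, z forward; pixel columns grow to the right and rows downward; lengths in m; the calibration is good to about 2 mm. A picture is of the moment at which its call begins. calibration takes no time and is no camera call.
- finish_job(): hands the job in, once; it reports no verdict.
Trained networks look in the newest picture that a camera, given by its name, has taken for a name from the list of things; names that differ only in an ending like _2 or _b are one class to them, and where a whole thing is asked for, a point or a joint stands for the part that bears it (a point fixed in the world has none). Each returns a list of dicts, best first, with "conf" (0 to 1); they miss things now and then, are a little off and sometimes report something else, mostly with a low value. They report only what shows in the picture. A call takes as long as a camera call. They do not tell look-alikes from the thing itself.
- models.search_frame(camera, name): "extent" ([left, top, right, bottom] in pixels, round what is visible of it).
The state is a dict: "t": time; "q": joint angles; "dq": joint speeds; "effort": joint torques, N m; "tool_pos": TCP position; "tool_rot": TCP orientation; "contact_force": force on the tool from outside, world axes, zero at the start; "wrist_torque": the same for the moment, N m; "opening": finger opening in m.
Only numpy, scipy, OpenCV 4.12 (cv2) and the standard library are available. Lean on these libraries where they do the work, as an engineer would, in place of code of your own. Each camera call takes 0.05 s, during which the arm holds its last target. There are 200 camera calls.

## Working session

There is one attempt and no reset: what is moved stays moved. The work goes in short steps, Python scripts to look and compute and a shell command to move; the robot and the scene stay as the last step left them, time stands still between calls to the robot, and variables do not carry over. Pictures are saved under pics/ and viewed, about 8 in all and at most 12, crops included, and the job is handed in when it is done.

```bash
ls; mkdir -p pics; python3 - <<'E'
from station import *
import cv2,numpy as np
for n in("scene","top"):
    im=get_image(n); cv2.imwrite(f"pics/{n}0.png",im[:,:,::-1])
    c=calibration(n); print(n,np.round(c["mtx"],1).tolist(),np.round(c["R"],3).tolist(),np.round(c["t"],3).tolist())
    for o in("bottom_tub","middle_tub","small_tub"):
        print(o,[(np.round(d["extent"]).tolist(),round(d["conf"],2)) for d in models.search_frame(n,o)[:5]])
o=ctrl.get_obs();print({k:np.round(v,3).tolist() for k,v in o.items()},ctrl.tcp_to_grasp)
E
```

```text
pics
scene [[384.9, 0.0, 251.5], [0.0, 384.9, 189.3], [0.0, 0.0, 1.0]] [[0.543, -0.84, -0.014], [-0.652, -0.411, -0.637], [0.529, 0.355, -0.771]] [-0.293, 0.393, 0.82]
bottom_tub [([178.0, 166.0, 257.0, 214.0], 0.78)]
middle_tub [([193.0, 140.0, 250.0, 193.0], 0.57)]
small_tub [([317.0, 279.0, 366.0, 323.0], 0.92), ([267.0, 182.0, 293.0, 212.0], 0.88), ([190.0, 230.0, 227.0, 261.0], 0.71), ([322.0, 193.0, 347.0, 231.0], 0.61)]
top [[409.0, 0.0, 247.3], [0.0, 409.0, 188.5], [0.0, 0.0, 1.0]] [[-0.021, -1.0, -0.013], [-0.997, 0.022, -0.069], [0.07, 0.011, -0.998]] [0.02, 0.511, 1.354]
bottom_tub [([186.0, 155.0, 236.0, 209.0], 0.68)]
middle_tub [([200.0, 151.0, 233.0, 197.0], 0.73)]
small_tub [([256.0, 148.0, 283.0, 184.0], 0.95), ([235.0, 224.0, 267.0, 252.0], 0.9), ([303.0, 143.0, 329.0, 175.0], 0.85), ([347.0, 207.0, 367.0, 236.0], 0.74)]
{'t': 0.4, 'q': [1.215, 0.053, 1.613, 0.0, 1.476, -0.119], 'dq': [-0.001, -0.002, 0.0, -0.0, 0.002, 0.0], 'effort': [-0.0, -39.305, -36.981, -0.0, 0.002, -0.0], 'tool_pos': [0.147, 0.607, 0.231], 'tool_rot': [-0.371, -3.12, 0.0], 'contact_force': [-0.093, 0.368, -0.056], 'wrist_torque': [-0.017, 0.056, 0.007], 'opening': 0.085} 0.0187
```

```bash
python3 - <<'E'
import cv2,numpy as np
a=cv2.imread("pics/scene0.png")[120:340,120:400];b=cv2.imread("pics/top0.png")[120:280,150:390]
a=cv2.resize(a,None,fx=2.0,fy=2.0,interpolation=3);b=cv2.resize(b,None,fx=3.3,fy=3.3,interpolation=3)
cv2.imwrite("pics/a.png",a);cv2.imwrite("pics/b.png",b)
E
```

```text
(no output)
```

View pics/a.png

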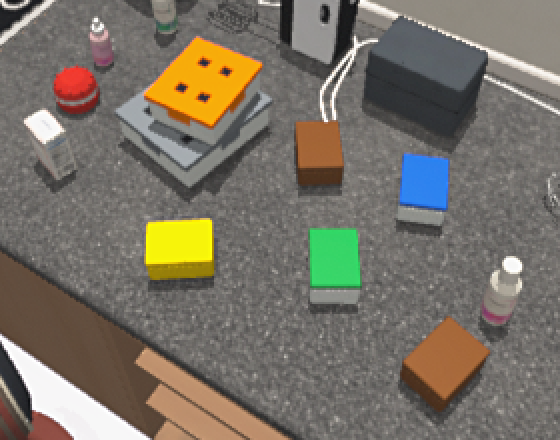

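View pics/b.png

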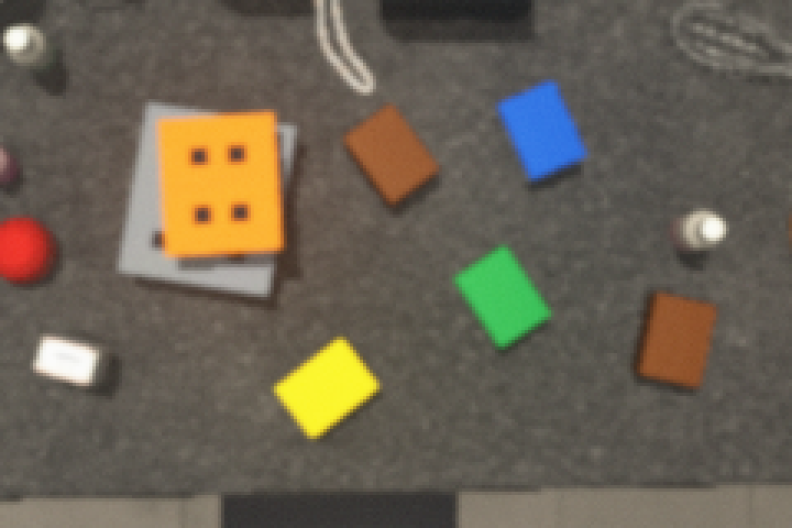

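The pictures show the orange-lidded tub crooked on the grey lid at top (217,175). Small-tub candidates in the top picture are:
- blue (314,160)
- green (302,210)
- brown (268,167)
- brown (355,223)
- yellow (249,237)

The blue one matches the description. Next I fit metric poses.

```bash
cat > h.py <<'E'
from station import *
import cv2,numpy as np
from scipy.optimize import minimize
S=4
cal={n:calibration(n) for n in("scene","top")}
def box(p,hx,hy,z0,z1):
    c,s=np.cos(p[2]),np.sin(p[2])
    return np.array([[p[0]+c*a-s*b,p[1]+s*a+c*b,z] for a in(-hx,hx) for b in(-hy,hy) for z in(z0,z1)])
def proj(n,X):
    C=cal[n]; q=(X@C["R"].T+C["t"])@C["mtx"].T; return q[:,:2]/q[:,2:]
def render(n,boxes):
    m=np.zeros((384*S,512*S),np.uint8)
    for X in boxes:
        h=cv2.convexHull(((proj(n,X)+.5)*S).astype(np.float32))
        cv2.fillConvexPoly(m,np.round(h*16).astype(np.int32),255,shift=4)
    return cv2.resize(m,(512,384),interpolation=cv2.INTER_AREA)/255.
def fit(masks,p0,dims,extra=(),roi=None,z=None):
    f=lambda p:sum(np.sum((render(n,[box(p,*dims),*extra])-m)[roi[n] if roi else slice(None)]**2) for n,m in masks.items())
    best=None
    for dy in(-.15,0,.15):
        q=np.array(p0)+[0,0,dy]
        r=minimize(f,q,method="Nelder-Mead",options=dict(initial_simplex=q+np.vstack([np.zeros(3),np.diag([.01,.01,.1])]),xatol=1e-4,fatol=.01))
        if best is None or r.fun<best.fun: best=r
    return best.x,best.fun
def hue(im,lo,hi,smin=150):
    k=cv2.cvtColor(im,cv2.COLOR_RGB2HSV); return ((k[...,0]>=lo)&(k[...,0]<=hi)&(k[...,1]>smin)&(k[...,2]>70)).astype(float)
def big(m,near=None):
    n,l,s,c=cv2.connectedComponentsWithStats(m.astype(np.uint8)); i=1+np.argmax(s[1:,4]); return (l==i).astype(float),c[i]
def ray(n,uv,z):
    C=cal[n]; d=C["R"].T@np.linalg.solve(C["mtx"],[*uv,1]); o=-C["R"].T@C["t"]; return (o+d*(z-o[2])/d[2])[:2]
def look(tag,ns=("scene","top"),save=True):
    ims={n:get_image(n) for n in ns}
    if save:
        for n in ns: cv2.imwrite(f"pics/{n}{tag}.png",ims[n][:,:,::-1])
    return ims
def lidfit(ims,lo,hi,dims,p=None,smin=150):
    out={}
    M={n:big(hue(i,lo,hi,smin)) for n,i in ims.items()}
    n0="top" if "top" in M else "scene"
    p0=[*ray(n0,M[n0][1],dims[3]),p or 0.]
    for n in M: out[n]=fit({n:M[n][0]},p0,dims)
    out["both"]=fit({n:m[0] for n,m in M.items()},p0,dims)
    return out
E
python3 - <<'E'
from h import *
ims={n:cv2.imread(f"pics/{n}0.png")[:,:,::-1].copy() for n in cal}
P=lambda o:print({k:(np.round(v[0],4).tolist(),round(v[1],1)) for k,v in o.items()})
m=lidfit(ims,8,20,(.065,.055,.106,.116)); P(m)
# small: lid flush, fit whole-lid colour (top face)
s=lidfit(ims,100,125,(.042,.031,.042,.050),-1.2 if 0 else .3); P(s)
mp=m["both"][0]
mid=[box(mp,.065,.055,.106,.116),box(mp,.063,.053,.066,.106)]
for n in cal: print(n,-cal[n]["R"].T@cal[n]["t"])
M={};roi={}
for n in ims:
    k=(ims[n].min(2)>95)|(hue(ims[n],8,20)>0)
    r=np.zeros((384,512),bool); pr=proj(n,box(mp,.1,.1,0,.11)); a=pr.min(0).astype(int)-6;b=pr.max(0).astype(int)+6
    r[a[1]:b[1],a[0]:b[0]]=1; roi[n]=r; kk=cv2.morphologyEx((k&r).astype(np.uint8),cv2.MORPH_CLOSE,np.ones((5,5))); M[n]=big(kk)[0]
    cv2.imwrite(f"pics/m_{n}.png",M[n]*255)
for ns in(["top"],["scene"],["top","scene"]):
    x,f=fit({n:M[n] for n in ns},[mp[0],mp[1],-.1],(.085,.075,0,.06),mid,roi); print("bottom",ns,np.round(x,4),round(f,1))
dr=[]
for n in("top","scene"):
    v=np.array(ims[n][:,:,::-1]).copy()
    v=cv2.resize(v,None,fx=4,fy=4,interpolation=3)
    for B,c in((box(x,.085,.075,.0599,.06),(255,0,255)),(box(mp,.065,.055,.1159,.116),(255,255,0)),(box(s["both"][0],.042,.031,.0499,.05),(0,255,255))):
        h=cv2.convexHull((proj(n,B)*4+2).astype(np.float32)).astype(np.int32); cv2.polylines(v,[h],1,c,1)
    y,xx=(130,165) if n=="top" else (130,165)
    dr.append(v[y*4:y*4+110*4,xx*4:xx*4+190*4])
cv2.imwrite("pics/c.png",cv2.resize(np.vstack(dr),None,fx=.68,fy=.68,interpolation=cv2.INTER_AREA))
E
```

```text
{'scene': ([1.5295, 0.9816, -14.6833], np.float64(1057.0)), 'top': ([0.548, 0.1026, 0.0618], np.float64(71.8)), 'both': ([0.5482, 0.1026, 0.0614], np.float64(2631.6))}
{'scene': ([0.6073, -0.2124, 0.3961], np.float64(40.5)), 'top': ([0.6026, -0.2124, 0.4106], np.float64(21.5)), 'both': ([0.6035, -0.2134, 0.4093], np.float64(78.5))}
scene [-0.01840009 -0.37570237  0.87816481]
top [ 0.4163807  -0.00615401  1.38675001]
bottom ['top'] [ 0.5412  0.1256 -0.1828] 64.8
bottom ['scene'] [0.5318 0.0065 0.5386] 6439.6
bottom ['top', 'scene'] [ 0.5432  0.1262 -0.2063] 7576.8[ WARN:0@9.717] global loadsave.cpp:1063 imwrite_ Unsupported depth image for selected encoder is fallbacked to CV_8U.
```

View pics/c.png

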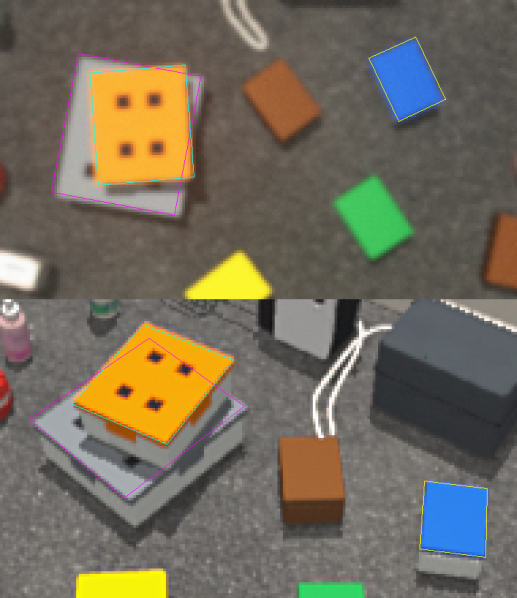

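```bash
cat >> h.py <<'E'
def roimask(n,p,h,z1):
    return render(n,[box([p[0],p[1],0],h,h,0,z1)])>0
def stack(ims,p0=(.548,.11)):
    R={n:roimask(n,p0,.125,.12) for n in ims}
    mm={n:hue(ims[n],8,20)*R[n] for n in ims}
    # orange clips lie below the lid: keep only pixels in an opened component
    mm={n:big(cv2.morphologyEx(cv2.morphologyEx(m.astype(np.uint8),cv2.MORPH_CLOSE,np.ones((5,5))),cv2.MORPH_OPEN,np.ones((9,9))))[0] for n,m in mm.items()}
    res={}
    for ns in [[n] for n in ims]+[list(ims)]:
        m,f=fit({n:mm[n] for n in ns},[*p0,0],(.065,.055,.106,.116))
        mid=[box(m,.065,.055,.106,.116),box(m,.063,.053,.066,.106)]
        B={}
        for n in ns:
            k=((ims[n].min(2)>105)|(mm[n]>0))&R[n]
            k=cv2.morphologyEx(k.astype(np.uint8),cv2.MORPH_CLOSE,np.ones((7,7)))
            B[n]=big(cv2.morphologyEx(k,cv2.MORPH_OPEN,np.ones((5,5))))[0]
        b,g=fit(B,[.541,.1256,-.18],(.085,.075,0,.06),mid,R)
        c,s=np.cos(b[2]),np.sin(b[2]); d=m-b
        print(ns,"mid",np.round(m,4),round(f),"bot",np.round(b,4),round(g),"rel xy mm",np.round([1e3*(c*d[0]+s*d[1]),1e3*(-s*d[0]+c*d[1])],1),"yaw",round(d[2],3))
        res["+".join(ns)]=(m,b)
    return res
E
python3 - <<'E'
from h import *
ims={n:cv2.imread(f"pics/{n}0.png")[:,:,::-1].copy() for n in cal}
r=stack(ims)
for n in cal:
    b=r["scene+top"][1]
    print(n,proj(n,box(b,.048,.038,.0599,.06)[::2]).round(1).tolist())
E
```

```text
['scene'] mid [0.5543 0.106  0.0291] 286 bot [ 0.4943  0.1459 -0.1665] 4265 rel xy mm [ 65.8 -29.4] yaw 0.196
['top'] mid [0.5473 0.1028 0.0451] 32 bot [ 0.5417  0.1249 -0.1777] 52 rel xy mm [  9.4 -20.7] yaw 0.223
['scene', 'top'] mid [0.5501 0.1037 0.0465] 385 bot [ 0.5395  0.1252 -0.1926] 4898 rel xy mm [ 14.5 -19.1] yaw 0.239
scene [[211.0, 188.6], [193.1, 174.5], [235.7, 169.9], [217.7, 156.9]]
top [[220.2, 196.4], [197.2, 192.4], [225.3, 167.5], [202.5, 163.6]]
```

```bash
cat >> h.py <<'E'
from scipy.optimize import least_squares
def holes(im,n,pts,depth=True):
    g=im.max(2).astype(float) ; out=[]
    for u,v in pts:
        w=4
        for _ in range(5):
            x0,y0=int(round(u)),int(round(v)); yy,xx=np.mgrid[y0-w:y0+w+1,x0-w:x0+w+1]
            p=g[y0-w:y0+w+1,x0-w:x0+w+1]; W=np.clip(np.percentile(p,75)*.8-p,0,None)*(np.hypot(xx-u,yy-v)<w+.5)
            if W.sum()<1: break
            u,v=(W*xx).sum()/W.sum(),(W*yy).sum()/W.sum()
        out.append((u,v))
    return np.array(out)
def holefit(ims,p,hx,hy,z,sel,fixyaw=False):
    """sel: {cam:[(sx,sy),...]}"""
    def model(q,n):
        c,s=np.cos(q[2]),np.sin(q[2])
        return proj(n,np.array([[q[0]+c*a*hx-s*b*hy,q[1]+s*a*hx+c*b*hy,z] for a,b in sel[n]]))
    obs={n:holes(ims[n],n,model(p,n)) for n in sel}
    pr=1 if fixyaw else 0
    f=lambda q:np.concatenate([(model(q,n)-obs[n]).ravel() for n in sel]+[[pr*300*(q[2]-p[2])]])
    r=least_squares(f,p,x_scale=[.01,.01,.1],loss="soft_l1")
    print("holefit",np.round(r.x,4),"res",np.round(f(r.x),1).tolist())
    return r.x
A4=[(-1,-1),(-1,1),(1,-1),(1,1)]
def rel(m,b):
    c,s=np.cos(b[2]),np.sin(b[2]); d=np.array(m)-b
    return np.round([1e3*(c*d[0]+s*d[1]),1e3*(-s*d[0]+c*d[1]),d[2]],3)
E
python3 - <<'E'
from h import *
ims={n:cv2.imread(f"pics/{n}0.png")[:,:,::-1].copy() for n in cal}
m0=[.5475,.103,.046];b0=[.5415,.122,-.185]
for s in(["top"],["scene"],["top","scene"]):
    m=holefit(ims,m0,.028,.018,.116,{n:A4 for n in s})
b=holefit(ims,b0,.048,.038,.060,{"scene":[(-1,-1),(-1,1)]})
b=holefit(ims,b0,.048,.038,.060,{"top":[(-1,1)]},True)
b=holefit(ims,b0,.048,.038,.060,{"scene":[(-1,-1),(-1,1)],"top":[(-1,1)]})
print(rel(m,b))
for B in (.5475,):
  pass
E
```

```text
holefit [0.548  0.1045 0.0416] res [0.0, 0.1, -0.0, 0.1, -0.0, -0.1, -0.0, -0.1, -0.0]
holefit [0.5498 0.1028 0.0412] res [0.0, -0.0, 0.0, -0.0, -0.1, 0.0, 0.0, -0.0, -0.0]
holefit [0.549  0.1035 0.0417] res [0.3, -0.3, 0.3, -0.3, 0.3, -0.4, 0.3, -0.4, -0.4, 0.1, -0.4, 0.1, -0.4, 0.1, -0.4, 0.1, -0.0]
holefit [ 0.5402  0.1233 -0.147 ] res [-0.2, -0.2, 0.2, 0.3, 0.0]
holefit [ 0.5401  0.1266 -0.185 ] res [-0.0, 0.0, 0.0]
holefit [ 0.541   0.1246 -0.1497] res [-0.5, -0.6, 0.0, -0.1, 1.1, 0.2, 0.0]
[ 11.093 -19.691   0.191]
```

```bash
python3 -m creep '[[1,-0.0321,-0.0306,0,0,0,0],[1,-0.0321,-0.0306,0,0,0,0],[1,-0.0321,-0.0306,0,0,0,0],[1,-0.0321,-0.0306,0,0,0,0],[1,-0.0321,-0.0306,0,0,0,0],[1,-0.0321,-0.0306,0,0,0,0],[1,-0.0321,-0.0306,0,0,0,0],[1,-0.0321,-0.0306,0,0,0,0],[1,-0.0321,-0.0306,0,0,0,0],[1,-0.0321,-0.0306,0,0,0,0],[1,-0.0321,-0.0306,0,0,0,0],[1,-0.0321,-0.0306,0,0,0,0],[1,-0.0321,-0.0306,0,0,0,0],[1,-0.0321,-0.0306,0,0,0,0],[1,-0.0321,-0.0306,0,0,0,0],[1,-0.0321,-0.0306,0,0,0,0]]'
python3 -m creep '[[1,0,0,0,0,0,8.5],[1,0,0,0,0,0,8.5],[1,0,0,0,0,0,8.5],[1,0,0,0,0,0,8.5],[1,0,0,0,0,0,8.5],[1,0,0,0,0,0,8.5],[1,0,0,0,0,0,8.5],[1,0,0,0,0,0,8.5],[1,0,0,0,0,0,8.5],[1,0,0,0,0,0,8.5],[1,0,0,0,0,0,1.5],[1,0,0,0,0,0,0]]'
cat >> h.py <<'E'
from scipy.spatial.transform import Rotation as Rn
def togo(xyz,yaw=None):
    """remaining shift in tool axes (m) to world xyz; turn about tool z (deg) so that tool y points at yaw"""
    o=ctrl.get_obs(); R=Rn.from_rotvec(o["tool_rot"]).as_matrix()
    a=np.arctan2(R[1,1],R[0,1])
    print("t",round(o["t"],2),"pos",np.round(o["tool_pos"],4),"ty",round(a,4),"R z",np.round(R[:,2],3),"F",np.round(o["contact_force"],1),"open",o["opening"],"q",np.round(o["q"],2))
    print("shift mm",np.round(1e3*R.T@(np.array(xyz)-o["tool_pos"]),1), None if yaw is None else "turn deg %.2f"%np.degrees(a-yaw))
E
python3 -c "
from h import *
togo([.531,.011,.231],-.175)"
```

```text
t: 2.0
tool_pos: [0.5318, 0.0093, 0.2315]
tool_rot: [0.372, 3.119, 0.0]
contact_force: [0.0, 0.3, 0.0]
opening: 0.0855
t: 3.2
tool_pos: [0.531, 0.0111, 0.2314]
tool_rot: [2.405, 2.021, 0.0]
contact_force: [-0.4, -0.5, 0.6]
opening: 0.0857
t 3.2 pos [0.531  0.0111 0.2314] ty -0.1735 R z [ 0. -0. -1.] F [-0.4 -0.5  0.6] open 0.08571054668344856 q [-0.12 -0.17  1.83  0.    1.49  0.05]
shift mm [-0.1  0.   0.4] turn deg 0.09
```

```bash
python3 -m creep '[[1,0,0,0.041,0,0,0],[1,0,0,0.041,0,0,0],[1,0,0,0.041,0,0,0],[1,0,0,0.040,0,0,0],[1,0,0,0,0,0,0]]'
python3 -m creep '[[1,0.004,0,0,0,0,0],[1,0.004,0,0,0,0,0],[1,0.004,0,0,0,0,0],[1,0.003,0,0,0,0,0],[1,0.003,0,0,0,0,0],[1,0.003,0,0,0,0,0],[1,0.003,0,0,0,0,0],[1,0.003,0,0,0,0,0],[1,0.003,0,0,0,0,0],[1,0.003,0,0,0,0,0],[1,0,0,0,0,0,0]]'
python3 - <<'E'
from h import *
togo([.531,.011,.231],-.175)
im=look("1")
v=[cv2.resize(im["top"][130:230,160:290],None,fx=4,fy=4,interpolation=3),cv2.resize(im["scene"][120:220,160:290],None,fx=4,fy=4,interpolation=3)]
cv2.imwrite("pics/d.png",np.hstack(v)[:,:,::-1][:, :])
cv2.imwrite("pics/d.png",cv2.resize(np.hstack(v)[:,:,::-1],(800,308)))
E
```

```text
t: 3.7
tool_pos: [0.5258, 0.0117, 0.0619]
tool_rot: [-2.399, -2.014, 0.014]
contact_force: [-0.9, 0.4, -0.5]
opening: 0.0854
t: 4.8
tool_pos: [0.5369, 0.0441, 0.0682]
tool_rot: [-2.407, -2.018, -0.001]
contact_force: [0.8, -0.0, -0.7]
opening: 0.0854
t 4.8 pos [0.5369 0.0441 0.0682] ty -0.1755 R z [ 0.     0.001 -1.   ] F [ 0.8 -0.  -0.7] open 0.08543281451075305 q [-0.06  0.01  1.95  0.    1.19  0.12]
shift mm [ -33.6   -0.  -162.8] turn deg -0.03
```

View pics/d.png

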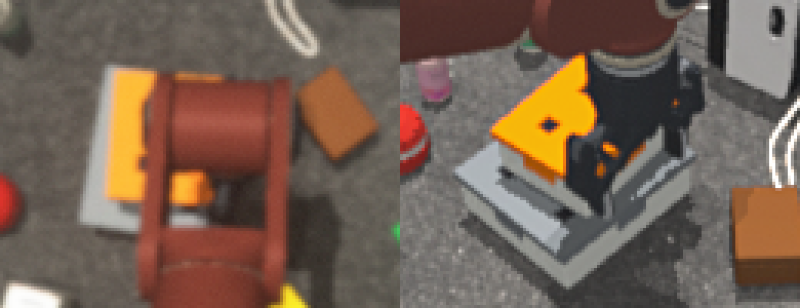

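```bash
python3 -m creep '[[1,0.003,0,0,0,0,0],[1,0.003,0,0,0,0,0],[1,0.002,0,0,0,0,0],[1,0.002,0,0,0,0,0],[1,0.001,0,0,0,0,0],[1,0,0,0,0,0,0]]'
python3 -c "
from h import *
togo([.531,.011,.231],-.175)"
python3 -m creep '[[1,-0.01,0,0,0,0,0],[1,-0.03,0,-0.02,0,0,0],[1,-0.04,0,-0.03,0,0,0],[1,-0.04,0,-0.03,0,0,0],[1,-0.04,0,-0.03,0,0,0],[1,-0.04,0,-0.03,0,0,0],[1,0,0,0,0,0,0]]'
python3 - <<'E'
from h import *
im=look("2")
v=[cv2.resize(im["top"][130:230,160:290],None,fx=4,fy=4,interpolation=3),cv2.resize(im["scene"][120:220,160:290],None,fx=4,fy=4,interpolation=3)]
cv2.imwrite("pics/e.png",cv2.resize(np.hstack(v)[:,:,::-1],(800,308)))
m=holefit(im,[.545,.115,-.1],.028,.018,.116,{n:A4 for n in im})
togo([.531,.011,.231],-.175)
E
```

```text
t: 5.5
tool_pos: [0.5388, 0.0547, 0.0683]
tool_rot: [2.408, 2.018, 0.001]
contact_force: [0.0, -0.3, -1.0]
opening: 0.0852
t 5.5 pos [0.5388 0.0547 0.0683] ty -0.1757 R z [ 0.  0. -1.] F [ 0.  -0.3 -1. ] open 0.08518885674821224 q [-0.04  0.01  1.94  0.    1.19  0.14]
shift mm [ -44.3   -0.  -162.7] turn deg -0.04
t: 6.2
tool_pos: [0.5055, -0.1479, 0.2144]
tool_rot: [2.406, 2.004, 0.005]
contact_force: [1.3, 0.2, -0.2]
opening: 0.0851
holefit [ 0.557   0.1193 -0.1496] res [-0.4, 0.1, -0.4, 0.0, -0.4, 0.1, -0.4, 0.2, 0.3, -0.3, 0.3, -0.4, 0.3, -0.3, 0.3, -0.3, -0.0]
t 6.3 pos [ 0.5039 -0.1436  0.2092] ty -0.1781 R z [ 0.002 -0.    -1.   ] F [-0.   0.  -1.1] open 0.08554122020507506 q [-0.42 -0.18  1.87  0.    1.45 -0.24]
shift mm [157.   -0.6 -21.8] turn deg -0.18
```

View pics/e.png

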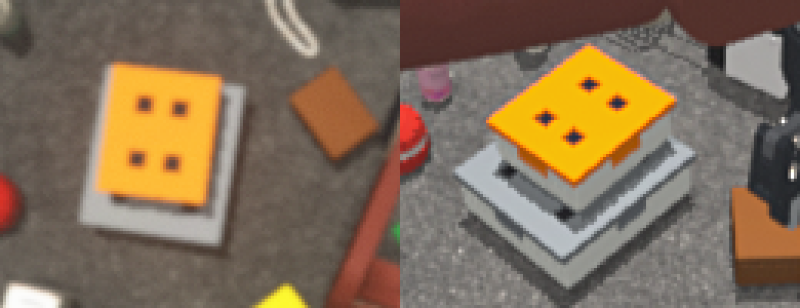

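```bash
python3 - <<'E'
from h import *
im={n:cv2.imread(f"pics/{n}2.png")[:,:,::-1].copy() for n in cal}
m=np.array([.557,.1193,-.1496])
# scale of d: scene crop px = 160+(X-400)/400*130 , 120+Y/308*100
print([(160+(X-400)*130/400,120+Y*100/308) for X,Y in((508,172),(566,212))])
b=holefit(im,[.541,.122,-.175],.048,.038,.060,{"scene":[(-1,-1),(-1,1)]})
print(rel(m,b))
# grey-lid outline: fit in each camera with bluish-grey/bright mask, tight ROI
for n in im:
    R=render(n,[box([.541,.122,-.175],.095,.085,0,.06),box(m,.07,.06,.06,.12)])>0
    mo=box(m,.065,.055,.106,.116),box(m,.063,.053,.06,.106)
    k=((im[n].min(2)>110)|(render(n,mo)>.5))&R
    k=big(cv2.morphologyEx(cv2.morphologyEx(k.astype(np.uint8),cv2.MORPH_CLOSE,np.ones((7,7))),cv2.MORPH_OPEN,np.ones((5,5))))[0]
    x,f=fit({n:k},[.541,.122,-.175],(.085,.075,.0,.06),mo); print(n,np.round(x,4),round(f),rel(m,x))
    v=im[n][:,:,::-1].copy(); v[...,2]=np.where(k>0,255,v[...,2]); cv2.imwrite(f"pics/k{n}.png",cv2.resize(v[120:240,150:290],None,fx=2.8,fy=2.8))
cv2.imwrite("pics/f.png",np.hstack([cv2.imread("pics/ktop.png"),cv2.imread("pics/kscene.png")]))
E
```

```text
[(195.1, 175.84415584415584), (213.95, 188.83116883116884)]
holefit [ 0.5412  0.1208 -0.1681] res [0.1, 0.1, -0.1, -0.1, 0.0]
[15.86   1.184  0.018]
scene [ 0.5358  0.1131 -0.12  ] 644 [20.34   8.747 -0.03 ]
top [ 0.5409  0.125  -0.1794] 23 [16.883 -2.734  0.03 ]
```

View pics/f.png

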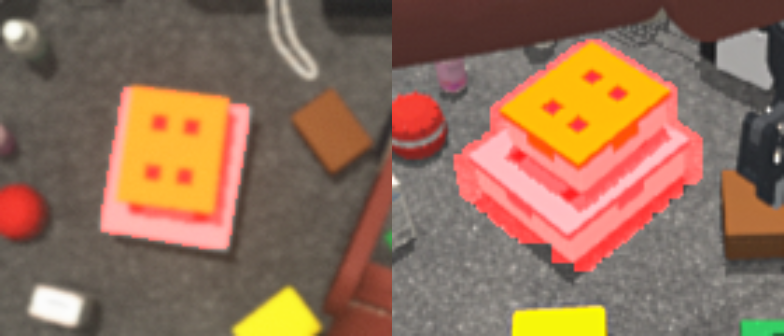

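```bash
python3 -m creep '[[1,0,0,-0.01,0,0,-8.5],[1,0,0,-0.012,0,0,-8.5],[1,0,0,0,0,0,-8.5],[1,0,0,0,0,0,-8.5],[1,0,0,0,0,0,-8.5],[1,0,0,0,0,0,-8.5],[1,0,0,0,0,0,-8.5],[1,0,0,0,0,0,-8.5],[1,0,0,0,0,0,-8.5],[1,0,0,0,0,0,-8.5],[1,0,0,0,0,0,-5.2],[1,-0.0163,0.0447,0,0,0,0],[1,-0.0163,0.0447,0,0,0,0],[1,-0.0163,0.0447,0,0,0,0],[1,-0.0163,0.0447,0,0,0,0],[1,-0.0163,0.0447,0,0,0,0],[1,-0.0163,0.0447,0,0,0,0],[1,0,0,0,0,0,0]]'
python3 -c "
from h import *
togo([.647,.104,.068],1.396)"
```

```text
t: 8.1
tool_pos: [0.6459, 0.1112, 0.2269]
tool_rot: [-0.258, -3.127, -0.002]
contact_force: [-0.5, -0.0, 0.1]
opening: 0.0856
t 8.1 pos [0.6459 0.1112 0.2269] ty 1.4059 R z [-0.004  0.002 -1.   ] F [-0.5 -0.   0.1] open 0.08560122857945408 q [ 0.06  0.13  1.54  0.    1.48 -1.35]
shift mm [ -2.9  -7.1 158.9] turn deg 0.57
```

```bash
python3 -m creep '[[1,0,0,0,0,0,0],[1,0,0,0,0,0,0]]'
python3 -c "
from h import *
togo([.647,.104,.068],1.396)"
```

```text
t: 8.3
tool_pos: [0.645, 0.1052, 0.2287]
tool_rot: [-0.269, -3.127, 0.001]
contact_force: [0.9, 0.5, 0.6]
opening: 0.0856
t 8.3 pos [0.645  0.1052 0.2287] ty 1.3992 R z [-0.003 -0.    -1.   ] F [0.9 0.5 0.6] open 0.08559944548298805 q [ 0.05  0.12  1.54 -0.    1.48 -1.35]
shift mm [ -2.6  -0.7 160.7] turn deg 0.18
```

```bash
python3 -m creep '[[1,0,0,0.04,0,0,0],[1,0,0,0.04,0,0,0],[1,0,0,0.041,0,0,0],[1,0,0,0.04,0,0,0],[1,0,0,0,0,0,0],[1,0.003,0,0,0,0,0],[1,0.003,0,0,0,0,0],[1,0.003,0,0,0,0,0],[1,0.003,0,0,0,0,0],[1,0.003,0,0,0,0,0],[1,0.002,0,0,0,0,0],[1,0.002,0,0,0,0,0],[1,0.002,0,0,0,0,0],[1,0.002,0,0,0,0,0],[1,0.001,0,0,0,0,0],[1,0,0,0,0,0,0]]'
python3 - <<'E'
from h import *
togo([.6165,.109,.068],1.396)
im=look("3")
cv2.imwrite("pics/g.png",cv2.resize(im["scene"][110:220,150:290],None,fx=4,fy=4,interpolation=3)[:,:,::-1])
E
```

```text
t: 9.9
tool_pos: [0.6216, 0.1092, 0.0686]
tool_rot: [-0.27, -3.128, 0.0]
contact_force: [0.1, -0.3, 0.1]
opening: 0.085
t 9.9 pos [0.6216 0.1092 0.0686] ty 1.3987 R z [-0.002  0.    -1.   ] F [ 0.1 -0.3  0.1] open 0.08501543457964005 q [ 0.06  0.22  1.72  0.    1.21 -1.34]
shift mm [ 5.  -1.1  0.6] turn deg 0.15
```

View pics/g.png

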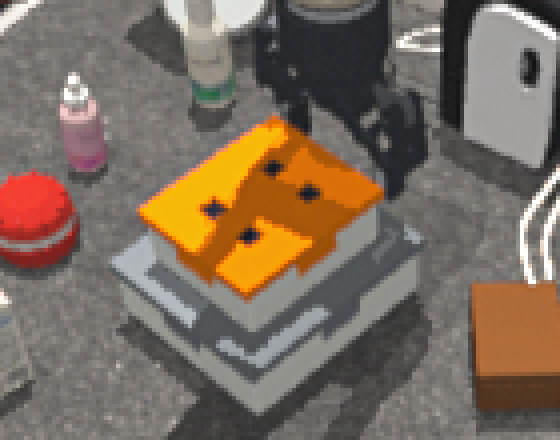

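```bash
for i in 1 2 3 ; do python3 -m creep '[[1,0.001,0,0,0,0,0],[1,0.0005,0,0,0,0,0]]' | grep -E "pos|force"; done
python3 - <<'E'
from h import *
im=look("4",("scene",))
a=holefit(im,[.545,.12,-.17],.028,.018,.116,{"scene":A4})
a=holefit(im,[.545,.12,-.17],.028,.018,.111,{"scene":A4})
E
```

```text
tool_pos: [0.6207, 0.1094, 0.0691]
contact_force: [0.2, -0.0, -0.2]
tool_pos: [0.6194, 0.1096, 0.0693]
contact_force: [-0.8, 0.3, 0.3]
tool_pos: [0.6181, 0.1099, 0.0694]
contact_force: [0.6, 0.2, -0.5]
holefit [ 0.5382  0.117  -0.1893] res [0.4, 0.6, -1.1, -0.4, 0.2, -0.2, 0.2, -0.0, -0.0]
holefit [ 0.5419  0.1202 -0.19  ] res [0.5, 0.6, -1.0, -0.4, 0.1, -0.2, 0.2, 0.0, -0.0]
```

```bash
python3 -m creep '[[1,-0.01,0,0,0,0,0],[1,-0.02,0,-0.02,0,0,0],[1,-0.01,0,-0.05,0,0,0],[1,0,0,-0.05,0,0,0],[1,0,-0.04,-0.03,0,0,0],[1,0,-0.045,0,0,0,0],[1,0,-0.045,0,0,0,0],[1,0,-0.045,0,0,0,0],[1,0,-0.045,0,0,0,0],[1,0,-0.045,0,0,0,0],[1,0,0,0,0,0,0],[1,0,0,0,0,0,0]]'
cat > chk.py <<'E'
from h import *
import sys
im=look(sys.argv[1])
for z in(.116,.111):
    for s in(["top"],["scene"],["top","scene"]):
        print(z,s); m=holefit(im,[.542,.121,-.175],.028,.018,z,{n:A4 for n in s})
cv2.imwrite("pics/z%s.png"%sys.argv[1],np.hstack([cv2.resize(im["top"][130:230,165:265],(400,400),interpolation=3),cv2.resize(im["scene"][120:220,165:265],(400,400),interpolation=3)])[:,:,::-1])
togo([.645,.105,.23],1.396)
E
python3 chk.py 5
```

```text
t: 11.85
tool_pos: [0.6119, -0.1592, 0.2183]
tool_rot: [0.274, 3.13, 0.001]
contact_force: [1.7, 0.5, -0.5]
opening: 0.0858
0.116 ['top']
holefit [ 0.5402  0.122  -0.1867] res [0.1, 0.1, -0.1, 0.0, 0.1, -0.1, -0.1, -0.1, -0.0]
0.116 ['scene']
holefit [ 0.5391  0.1176 -0.1793] res [-0.0, 0.0, -0.1, 0.0, 0.0, -0.0, 0.0, -0.0, -0.0]
0.116 ['top', 'scene']
holefit [ 0.5401  0.1198 -0.1825] res [0.8, 0.1, 0.7, 0.1, 0.8, -0.0, 0.6, 0.0, -0.5, -0.5, -0.5, -0.5, -0.4, -0.5, -0.4, -0.5, -0.0]
0.111 ['top']
holefit [ 0.5407  0.1225 -0.1867] res [0.0, 0.0, -0.0, 0.0, 0.1, -0.0, -0.0, -0.0, -0.0]
0.111 ['scene']
holefit [ 0.5427  0.1208 -0.1802] res [0.0, -0.0, 0.0, 0.0, -0.0, -0.0, 0.0, 0.0, -0.0]
0.111 ['top', 'scene']
holefit [ 0.5418  0.1215 -0.1834] res [0.4, -0.3, 0.3, -0.3, 0.3, -0.4, 0.2, -0.4, -0.4, 0.1, -0.4, 0.1, -0.4, 0.1, -0.3, 0.1, -0.0]
t 11.95 pos [ 0.6121 -0.1574  0.2183] ty 1.3993 R z [-0.  0. -1.] F [0.5 0.3 0.9] open 0.08520869357732519 q [-0.37  0.08  1.61  0.    1.46 -1.77]
shift mm [ 12.4 264.1 -11.6] turn deg 0.19
```

View pics/z5.png

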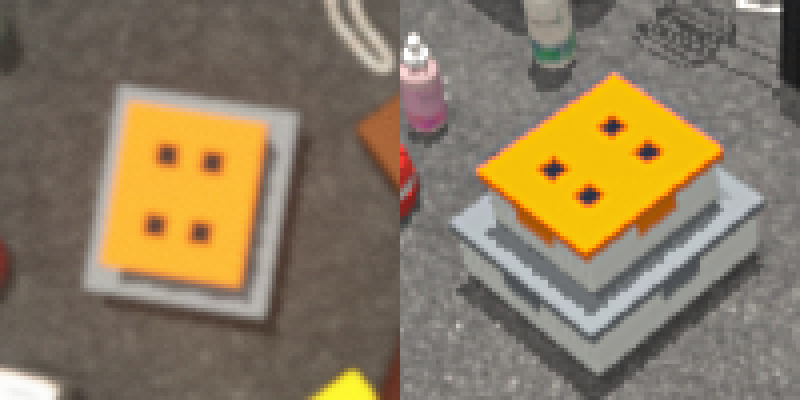

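The lid heights now agree across both cameras at z = 0.111, with the same camera offset as at the start. The picture shows the orange tub square on the grey lid, so its feet are home. Next I pick the blue tub.

```bash
python3 -m creep '[[1,0,0,0,0,0,-8.3],[1,0,0,0,0,0,-8.3],[1,0,0,0,0,0,-8.3],[1,0,0,0,0,0,-8.3],[1,0,0,0,0,0,0],[1,0,0,0,0,0,0]]'
python3 - <<'E'
from h import *
im={n:cv2.imread(f"pics/{n}0.png")[:,:,::-1].copy() for n in cal}
for z in(.040,.044):
    print(z,{k:(np.round(v[0],4).tolist(),round(v[1])) for k,v in lidfit(im,95,125,(.042,.031,z,.050),.4,110).items()})
togo([.605,-.2125,.011],1.98)
v=im["scene"][:,:,::-1][185:245,300:370]
cv2.imwrite("pics/s.png",cv2.resize(v,None,fx=6,fy=6,interpolation=3))
E
```

```text
t: 12.55
tool_pos: [0.6121, -0.1569, 0.2183]
tool_rot: [-0.633, 3.077, 0.0]
contact_force: [0.4, 0.0, 0.3]
opening: 0.0854
0.04 {'scene': ([0.6077, -0.2127, 0.4065], 34), 'top': ([0.6027, -0.2126, 0.3892], 16), 'both': ([0.6044, -0.2128, 0.3898], 73)}
0.044 {'scene': ([0.6055, -0.2134, 0.4008], 15), 'top': ([0.6022, -0.2123, 0.3831], 17), 'both': ([0.6043, -0.2127, 0.4075], 55)}
t 12.55 pos [ 0.6121 -0.1569  0.2183] ty 1.9768 R z [ 0.  0. -1.] F [0.4 0.  0.3] open 0.0854255322677929 q [-0.37  0.08  1.61  0.    1.46 -2.35]
shift mm [ 28.5 -48.3 207.3] turn deg -0.19
```

View pics/s.png

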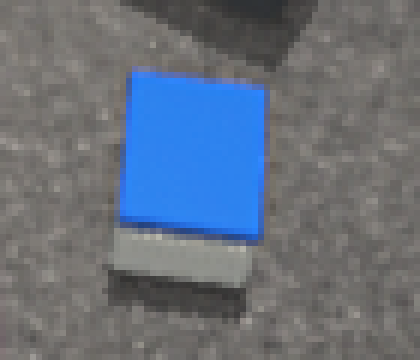

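The close crop confirms a blue flush lid on a white body at scene (332,213): the right tub, not a look-alike.

```bash
python3 -m creep '[[1,0.015,-0.024,0,0,0,0.5],[1,0.0145,-0.0242,0.01,0,0,0],[1,0,0,0.045,0,0,0],[1,0,0,0.045,0,0,0],[1,0,0,0.04,0,0,0],[1,0,0,0.03,0,0,0],[1,0,0,0.02,0,0,0],[1,0,0,0.0173,0,0,0],[1,0,0,0,0,0,0],[1,0,0,0,0,0,0]]'
python3 -c "
from h import *
togo([.604,-.2128,.011],1.968)"
```

```text
t: 13.55
tool_pos: [0.6041, -0.2139, 0.0116]
tool_rot: [-0.621, 3.079, -0.001]
contact_force: [0.4, -0.7, -0.7]
opening: 0.0854
t 13.55 pos [ 0.6041 -0.2139  0.0116] ty 1.9688 R z [ 0.001 -0.    -1.   ] F [ 0.4 -0.7 -0.7] open 0.08538949965000915 q [-0.46  0.31  1.71  0.    1.12 -2.43]
shift mm [-0.4  1.1  0.6] turn deg 0.05
```

```bash
python3 -m creep '[[0,0,0,0,0,0,0],[0,0,0,0,0,0,0],[0,0,0,0,0,0,0],[0,0,0,0,0,0,0],[0,0,0,0,0,0,0],[0,0,0,0,0,0,0],[0,0,0,0,0,0,0],[0,0,0,0,0,0,0]]' 35
python3 -m creep '[[0,0,0,-0.005,0,0,0],[0,0,0,-0.02,0,0,0],[0,0,0,-0.04,0,0,0],[0,0,0,-0.04,0,0,0],[0,0,0,-0.04,0,0,0],[0,0,0,-0.04,0,0,0],[0,0,0,-0.02,0,0,0],[0,0,0,0,0,0,0],[0,0,0,0,0,0,0]]'
python3 -c "
from h import *
togo([.5418,.1215,.2],1.388)"
```

```text
t: 14.35
tool_pos: [0.605, -0.2147, 0.0131]
tool_rot: [-0.621, 3.077, -0.003]
contact_force: [0.2, 0.3, 7.1]
opening: 0.0615
t: 15.25
tool_pos: [0.6028, -0.2136, 0.2145]
tool_rot: [0.621, -3.078, -0.002]
contact_force: [0.0, -0.4, -2.3]
opening: 0.0612
t 15.25 pos [ 0.6028 -0.2136  0.2145] ty 1.9693 R z [-0.002  0.001 -1.   ] F [ 0.  -0.4 -2.3] open 0.06124740164977382 q [-0.46  0.1   1.59 -0.    1.45 -2.43]
shift mm [-73.8 332.5  14.9] turn deg 33.30
```

```bash
python3 -m creep '[[0,0,0,0,0,0,8.3],[0,0,0,0,0,0,8.3],[0,0,0,0,0,0,8.3],[0,0,0,0,0,0,8.4],[0,0.0151,0.0397,0,0,0,0],[0,0.0151,0.0397,0,0,0,0],[0,0.0151,0.0397,0,0,0,0],[0,0.0151,0.0397,0,0,0,0],[0,0.0151,0.0397,0,0,0,0],[0,0.0151,0.0397,0,0,0,0],[0,0.0151,0.0397,0,0,0,0],[0,0.0151,0.0397,0.0145,0,0,0],[0,0,0,0,0,0,0],[0,0,0,0,0,0,0],[0,0,0,0,0,0,0],[0,0,0,0,0,0,0]]'
python3 - <<'E'
from h import *
togo([.5418,.1215,.2],1.388)
im=look("6")
cv2.imwrite("pics/y.png",np.hstack([cv2.resize(im["top"][130:230,165:265],(400,400),interpolation=3),cv2.resize(im["scene"][75:225,145:295],(400,400),interpolation=3)])[:,:,::-1])
E
```

```text
t: 16.85
tool_pos: [0.5426, 0.1191, 0.201]
tool_rot: [-0.289, -3.127, 0.001]
contact_force: [-0.7, -0.8, -2.2]
opening: 0.0614
t 16.85 pos [0.5426 0.1191 0.201 ] ty 1.3864 R z [-0.001 -0.    -1.   ] F [-0.7 -0.8 -2.2] open 0.061431190224041365 q [ 0.08 -0.09  1.81 -0.    1.43 -1.3 ]
shift mm [1.2 2.2 1. ] turn deg -0.09
```

View pics/y.png

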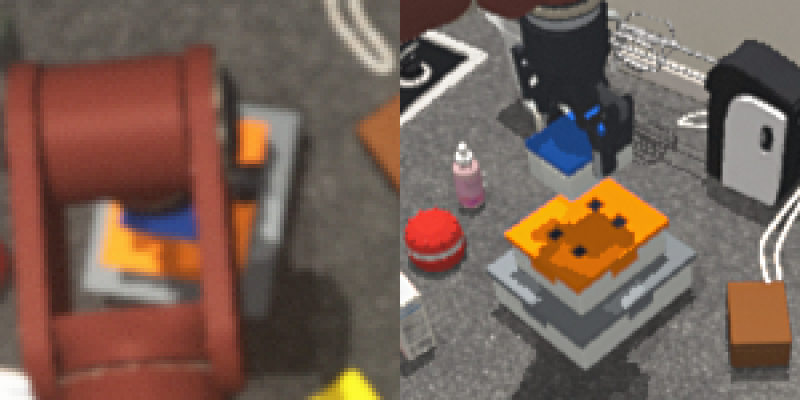

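```bash
python3 - <<'E'
from h import *
im={n:cv2.imread(f"pics/{n}6.png")[:,:,::-1].copy() for n in cal}
blue={n:hue(i,100,125,120) for n,i in im.items()}
o=ctrl.get_obs();c0=o["tool_pos"];yaw=-.1844
R={}
for n,i in im.items():
    k=cv2.cvtColor(i,cv2.COLOR_RGB2HSV); r=np.zeros((384,512),bool)
    if n=="scene": r[122:145,186:211]=1; r&=(i.max(2)>55)|(blue[n]>0)
    else: r[175:200,192:216]=1; r&=(blue[n]>0)|((k[...,0]>=8)&(k[...,0]<25)&(k[...,1]>150))
    R[n]=r; print(n,r.sum(),blue[n][r].sum())
def pose(u,v=0): # tool x = -long axis of tub
    d=np.array([-np.cos(yaw),-np.sin(yaw)]); e=np.array([-np.sin(yaw),np.cos(yaw)]); return [*(c0[:2]+u*d+v*e),yaw]
for ns in(["scene"],["top"],["scene","top"]):
    f=lambda q:sum(((render(n,[box(pose(q[0]),.042,.031,q[1]-.007,q[1])])-blue[n])[R[n]]**2).sum() for n in ns)
    if ns==["top"]:
        g=[(f((u,.238)),u) for u in np.arange(-.01,.0101,.001)];print(ns,min(g))
    else:
        g=[(round(f((u,h)),1),round(u,4),round(h,4)) for u in np.arange(-.01,.0101,.001) for h in np.arange(.226,.25,.002)];print(ns,sorted(g)[:5])
E
```

```text
scene 575 242.0
top 290 61.0
['scene'] [(np.float64(4.7), np.float64(-0.004), np.float64(0.236)), (np.float64(6.9), np.float64(-0.005), np.float64(0.236)), (np.float64(7.0), np.float64(-0.003), np.float64(0.238)), (np.float64(7.4), np.float64(-0.003), np.float64(0.236)), (np.float64(8.7), np.float64(-0.005), np.float64(0.234))]
['top'] (np.float64(0.8828758169934641), np.float64(-0.0010000000000000078))
['scene', 'top'] [(np.float64(10.0), np.float64(-0.003), np.float64(0.236)), (np.float64(10.1), np.float64(-0.003), np.float64(0.238)), (np.float64(10.7), np.float64(-0.002), np.float64(0.238)), (np.float64(11.5), np.float64(-0.004), np.float64(0.236)), (np.float64(14.4), np.float64(-0.002), np.float64(0.236))]
```

```bash
python3 - <<'E'
from h import *
n="scene";i=cv2.imread("pics/scene6.png")[:,:,::-1].copy();b=hue(i,100,125,120);c0=ctrl.get_obs()["tool_pos"]
r=np.zeros((384,512),bool); r[122:145,186:211]=1; r&=(i.max(2)>55)|(b>0)
f=lambda q:((render(n,[box([c0[0]+q[0],c0[1]+q[1],q[3]],.042,.031,q[2]-q[4],q[2])])-b)[r]**2).sum()
for h in(.234,.236,.238):
  q=np.array([.003,0,h,-.184,.007]); free=[0,1]
  def g(p): w=q.copy(); w[free]=p; return f(w)
  s=minimize(g,q[free],method="Nelder-Mead",options=dict(initial_simplex=q[free]+np.array([[0,0],[.004,0],[0,.004]]))); print(h,s.x.round(4),round(s.fun,1))
E
```

```text
0.234 [0.0056 0.0012] 4.1
0.236 [ 0.0039 -0.0004] 4.2
0.238 [ 0.0023 -0.0019] 4.5
```

```bash
python3 -m creep '[[0,0.0035,0.0017,0.01,0,0,0],[0,0,0,0.02,0,0,0],[0,0,0,0.02,0,0,0],[0,0,0,0.01,0,0,0],[0,0,0,0.005,0,0,0],[0,0,0,0,0,0,0],[0,0,0,0,0,0,0]]'
for i in 1 2 3 4; do python3 -m creep '[[0,0,0,0.0015,0,0,0],[0,0,0,0.001,0,0,0],[0,0,0,0,0,0,0]]'| grep -E "pos|force"; done
```

```text
t: 17.65
tool_pos: [0.5399, 0.1227, 0.1374]
tool_rot: [0.287, 3.127, 0.0]
contact_force: [0.5, 0.1, -1.6]
opening: 0.0614
tool_pos: [0.5395, 0.1227, 0.1343]
contact_force: [-0.3, -0.3, -1.2]
tool_pos: [0.5392, 0.1226, 0.1313]
contact_force: [0.2, 0.8, -2.0]
tool_pos: [0.5392, 0.1226, 0.1287]
contact_force: [-0.9, 0.5, -2.2]
tool_pos: [0.5392, 0.1226, 0.1263]
contact_force: [0.5, -0.2, -1.6]
```

```bash
python3 -m creep '[[0,0,-0.001,0,0,0,0],[0,0,0,0,0,0,0]]'| grep -E "pos|force"
for i in 1 2 3 4 5; do python3 -m creep '[[0,0,0,0.001,0,0,0],[0,0,0,0,0,0,0]]'| grep -E "pos|force"; done
```

```text
tool_pos: [0.5391, 0.1216, 0.1266]
contact_force: [-0.2, 0.2, -2.6]
tool_pos: [0.5391, 0.1217, 0.1254]
contact_force: [0.4, 0.0, -2.8]
tool_pos: [0.539, 0.1216, 0.1243]
contact_force: [0.3, 0.4, -1.8]
tool_pos: [0.5391, 0.1216, 0.1234]
contact_force: [0.4, 0.4, -3.1]
tool_pos: [0.539, 0.1217, 0.1224]
contact_force: [0.0, 0.3, -2.2]
tool_pos: [0.5393, 0.1216, 0.1216]
contact_force: [1.1, -0.7, -1.7]
```

```bash
for i in 1 2 3; do python3 -m creep '[[0,0,0,0.001,0,0,0],[0,0,0,0,0,0,0]]'| grep -E "pos|force"; done
```

```text
tool_pos: [0.5396, 0.1216, 0.1209]
contact_force: [0.8, -0.9, -1.8]
tool_pos: [0.5398, 0.1216, 0.12]
contact_force: [2.7, -1.1, 0.4]
tool_pos: [0.5398, 0.1216, 0.1191]
contact_force: [2.9, -0.4, 1.8]
```

```bash
python3 -m creep '[[0,-0.001,0,0,0,0,0],[0,0,0,0,0,0,0]]'| grep -E "pos|force"; python3 -m creep '[[0,0,0,0.001,0,0,0],[0,0,0,0,0,0,0]]'| grep -E "pos|force"
```

```text
tool_pos: [0.5401, 0.1216, 0.119]
contact_force: [0.1, -0.6, 3.5]
tool_pos: [0.5403, 0.1216, 0.1188]
contact_force: [-1.7, -0.1, 7.4]
```

```bash
python3 -m creep '[[0,0,0,-0.0005,0,0,0],[0.9,0,0,0,0,0,0],[1,0,0,0,0,0,0],[1,0,0,0,0,0,0],[1,0,0,0,0,0,0],[1,0,0,0,0,0,0]]'
python3 -m creep '[[1,0,0,-0.01,0,0,0],[1,0,0,-0.03,0,0,0],[1,0,0,-0.04,0,0,0],[1,0,0,-0.04,0,0,0],[1,0,-0.045,0,0,0,0],[1,0,-0.045,0,0,0,0],[1,0,-0.045,0,0,0,0],[1,0,-0.045,0,0,0,0],[1,0,-0.045,0,0,0,0],[1,0,-0.045,0,0,0,0],[1,0,0,0,0,0,0],[1,0,0,0,0,0,0]]'
python3 - <<'E'
from h import *
im=look("7")
for h in(.156,.161):
    r={k:np.round(v[0],4).tolist()+[round(v[1])] for k,v in lidfit(im,95,125,(.042,.031,h-.007,h),-.18,110).items()}; print(h,r)
# middle-lid outline check
R={n:roimask(n,(.542,.121),.1,.12) for n in im}
for n in im:
    mm=(hue(im[n],8,20)*R[n]+hue(im[n],95,125,110)>0).astype(np.uint8)
cv2.imwrite("pics/w.png",np.hstack([cv2.resize(im["top"][130:230,165:265],(400,400),interpolation=3),cv2.resize(im["scene"][105:225,160:280],(400,400),interpolation=3)])[:,:,::-1])
E
```

```text
t: 21.65
tool_pos: [0.5399, 0.1214, 0.1177]
tool_rot: [-0.287, -3.128, 0.0]
contact_force: [-0.7, -0.0, 0.1]
opening: 0.0857
t: 22.85
tool_pos: [0.491, -0.1447, 0.2388]
tool_rot: [0.29, 3.127, 0.0]
contact_force: [0.2, 0.2, 0.2]
opening: 0.0854
0.156 {'scene': [0.5427, 0.1214, -0.1904, 24], 'top': [0.538, 0.1213, -0.193, 74], 'both': [0.5405, 0.1216, -0.1894, 103]}
0.161 {'scene': [0.5377, 0.1179, -0.1914, 29], 'top': [0.5382, 0.121, -0.1849, 78], 'both': [0.5381, 0.1187, -0.1849, 108]}
```

View pics/w.png

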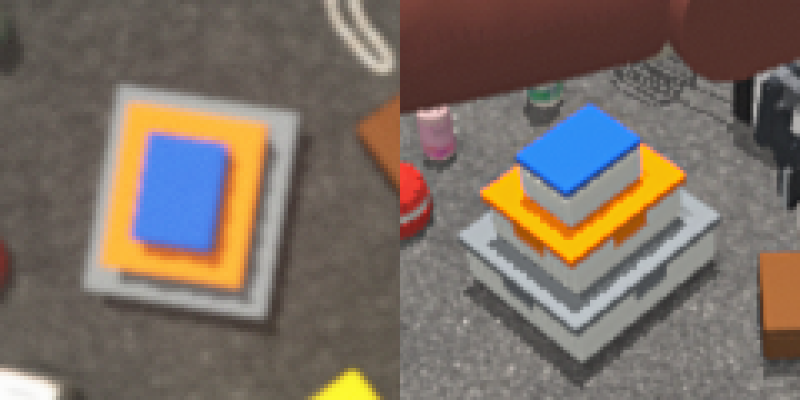

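```bash
python3 -c "
from station import *
print(finish_job())"
```

```text
the job is handed in; nothing more can be done
None
```

I nudged the orange-lidded tub home with the open fingers: first across from the right, then back from the far side. I never lifted it. Then I gripped the blue-lidded tub across its 62 mm side, lowered it onto the orange lid, released it and moved the arm clear. I handed the job in at about 23 s of the 72 s allowed.

**Orange tub:** before I placed the blue tub, both cameras agreed on the lid position only at a height of 111 mm, which is feet in the recesses (116 mm would be on the flat). I did not refit its pose after placing the blue tub, but in the last picture it sits squarely on the grey lid.

**Blue tub:** it went past the flat-contact height while being lowered, and settled at about 7 N. In the scene camera, its centre fits within 1 mm of the orange lid's, with a yaw difference of about 0.01 rad, at the feet-home height.

**Big tub and the other things:** in the last close pictures the big tub is about where it started. I didn't measure the surrounding things, but those in view look undisturbed.

**Checks that failed or disagreed:**
- The top-camera fit of the blue lid was looser and read about 3 mm nearer the robot than the orange lid.
- The scene-camera outline fit of the big tub failed, so I used its recesses there and its top-view outline instead.

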